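# Free the new lid from the vise and snap it onto the sharpening-stone box

## Task

The new lid of the sharpening-stone box is still held in the bench vise: slide the vise's jaw well back (30 mm or more) and lift the lid out. Fit it onto the open box, press it down until the spring catches snap and it sits flush on the rim, and keep pressing: the program finishes while still holding the lid down firmly, with about 15 N. Leave the mallet, try square and chisel where they lie.

Things in the scene. Friction and masses are not known exactly. Their poses are not given: they have to be found in the camera images.
- vise: Cast-iron bench vise with wooden cheeks, fixed to the bench. Origin on the bench under the clamped lid's middle; +y = the way the jaw opens. Foot 118 mm wide (lugs 182), y -84 to 148, 14 high; lid lies on two ways at z = 30. Fixed jaw 110 wide, y -80 to -42, top z = 61. Nut block 64 wide, y 126 to 144, top z = 64; the knob is beyond it over bare bench.
- vise_jaw (a joint): Opening of the sliding jaw, m: starts 0 to 0.002 (closed on the lid), 0.045 = right back at its stop. Slides along the vise's +y against 4 N of friction (half-nut released) and stays where left. 110 mm wide, 41 thick; at 0 its inner face is at vise y = 42.5, top z = 74. See vise_lip.
- vise_lip (a point): Middle of the lower inner edge of the wooden lip on top of the sliding jaw, 66 mm above the bench; moves with the jaw. The lip is 110 mm long, 8 high and reaches 5.5 mm over the lid's edge from the jaw's face: it keeps the lid down until the jaw is drawn back.
- vise_knob (a point): Centre of the dark round hand knob at the outer end of the vise's spindle, 48 mm above the bench; moves with the jaw (167 mm from the vise's origin along its +y at joint value 0). A lying cylinder, 36 mm diameter, 34 long (along vise y). To open, pinch it from above across the spindle (along vise x) and pull it along the vise's +y.
- lid: Pale ash lid, about 0.26 kg: plate 170 x 84 x 12 mm (x, y, z). Origin at the centre of the plate's underside, the face that lands on the rim; x along its length, z up. Below, a plug 142 x 56 mm, 22 deep, with a rounded bead round its foot. Same when turned half round. In the vise it lies level, plug down, origin at z = 52 mm, its length along the vise's x, long edges between the jaws.
- lid_pull (a point): Centre of the top face of the lid's pull: a plain dark wooden bar 90 mm long (lid x), 22 wide (lid y), 30 high, standing on the plate from 12 to 42 mm above the lid's origin. Pinch it across its 22 mm.
- box: Open pale ash box, loose on the bench, about 0.8 kg, outside 170 x 84 mm (x, y), 56 high, walls 12, a grey sharpening stone inside (top 28 mm above the box's underside). Origin at the centre of its underside, x along its length, z up. Mouth 146 x 60 mm: the lid's plug has 2 mm of play all round. With the lid fully home the lid's origin is 56 mm above the box's origin.
- box_rim (a point): Centre of the box's mouth, level with the rim. Mid each end wall (x ends) is a spring catch: a 12 mm steel ball standing 5 mm out of the wall, its centre 10.5 mm below the rim. The plug meets the balls with the plate about 14 mm above the rim; pushing on takes 10 to 16 N; about 6 mm above the rim the resistance suddenly drops and the balls draw the lid down.
- table: The plank-topped workbench, its top at z = 0, 1.25 x 1.9 m; the box stands loose on it. Origin in the middle of the top.
- mallet: Wooden carver's mallet lying on the bench, head 66 x 100 x 60 mm. Leave alone.
- try_square: Steel and aluminium try square lying flat, 115 mm stock and 150 mm blade. Leave alone.
- chisel: Chisel lying flat, 250 mm long, beech handle. Leave alone.
Things that resemble listed ones, but are neither listed nor needed, are in the scene too. Leave any blue or yellow look-alike of the lid alone. What is shaped like the box but purple is not meant.

How it is judged:
By the outcome, as a careful person would: the job done as asked, in the order asked, and still so for the second after the job is handed in, while the arm keeps its last pose, push and grip.
It also fails if it takes over 58 s, if anything falls off the work surface, if the arm or the gripper's body presses on something with over 40 N, if the wrist force passes 120 N, or if a joint passes its speed limit or range.

## Robot

A 6-joint arm with a two-finger parallel gripper is mounted at the origin on the work surface. World frame = base frame: x ahead of the robot, y to its left, z up, the work surface at z = 0. Lengths are in mm, angles in rad, forces in N, time in s.
With the tool pointing down it reaches from about 300 to 775 mm from the base axis. Payload 14.6 kg.
Tool frame: the origin (TCP) lies between the finger pads; the fingertips stand 8 mm ahead of it and the grasp point (between the pads) lies 11 mm behind it; x points along the fingers, y is the direction in which the jaws open and shut, and the axes are right-handed (so a half turn about x gives the same grasp; the last joint's range is limited). The gripper opens to 94 mm and grips with 3 to 60 N. Pads are 16 mm wide; open, the fingers measure 119 mm over their backs; the gripper's body (75 mm by 177 mm) begins 78 mm behind the grasp point.
Start: joints at [1.244, 0.3, 1.521, -0, 1.321, -0.067], TCP at [141.286, 531.533, 213.446] pointing down, gripper open.
Joint ranges: [-3.03, 3.03], [-0.79, 2.21], [0.23, 2.52], [-1.04, 4.18], [0, 3.07], [-2.55, 2.55]. Speed limits (rad/s): [2.22, 2.22, 2.57, 3.14, 3.14, 3.14].

## Interface

Orientations are given as [roll, pitch, yaw] about the fixed x, y, z axes, in that order (R = Rz(yaw) Ry(pitch) Rx(roll)).
In Python, from cell import telemetry, camera, calibration, order gives the robot as it stands.
- The arm moves only by the shell command python3 -m handwheel 'ROWS' [FORCE]. ROWS is JSON, a list of rows, each a list of 7 numbers: the turn, a rotation vector about the tool's x, y, z as a fraction of full scale, then the shift along the tool's x, y, z as a fraction of full scale, then the opening, from 0 (shut) to 1 (fully open). A call has 1 to 12 rows; each row is the pose to reach, as a shift and turn from the pose measured when the call began, along the tool's axes at that moment, turning the shorter way round; what a row does not reach only later rows make up. Full scale, the value 1, is 300 mm for a shift and pi rad for a turn. A row lasts 1/8 s, in which the tool goes at most 62.5 mm and 10.7 degrees, less where a joint would pass 70% of its speed; a pose out of reach is approached as far as the arm can. A call with a number of a shift or a turn outside -1 to 1 is refused whole. A call with a gripper value outside its range is refused whole. The fingers move at their own pace and stop on an object; FORCE is the grip in N (left out, the last holds). Time passes only in rows, so rows that repeat a pose let the fingers close. It gives the time, the measured TCP pose, the force and the opening at its end, in the units of the state.
- telemetry.read_state(): the state, without advancing time (a new reading comes with each control period).
- camera(name): name is "scene" or "top" or "wrist"; returns the picture (480x640x3 uint8, red, green, blue); there is no depth.
- calibration(name): a dict with "fov_y" (degrees; the focal length in pixels is half the picture's height over the tangent of half this angle, whatever the lens; pixels are square), "cx", "cy" (the principal point, pixels), "position" and "attitude" of the camera in the world. Camera axes: x right, y down, z forward; pixel columns grow to the right and rows downward; lengths in mm; the calibration is good to about 2 mm. A picture is of the moment at which its call begins: read the wrist's pose just before it. calibration takes no time and is no camera call; for the wrist camera it gives the pose at the moment of the call.
- order.sign_off(): hands the job in, once; it reports no verdict.
The state is a dict: "clock": time; "joints": joint angles; "qd": joint speeds; "effort": joint torques, N m; "eef_pos": TCP position; "eef_rot": TCP orientation; "wrist_force": force on the tool from outside, world axes, zero at the start; "moment": the same for the moment, N m; "finger_gap": finger opening in mm.
Only numpy, scipy, OpenCV 4.12 (cv2) and the standard library are available. Lean on these libraries where they do the work, as an engineer would, in place of code of your own. Each camera call takes 0.05 s, during which the arm holds its last target.

## Working session

There is one attempt and no reset: what is moved stays moved. The work goes in short steps, Python scripts to look and compute and a shell command to move; the robot and the scene stay as the last step left them, time stands still between calls to the robot, and variables do not carry over. Pictures are saved under pics/ and viewed, and the job is handed in when it is done.

```bash
ls; mkdir -p pics
python3 - <<'E'
from cell import telemetry,camera,calibration
import cv2
print(telemetry.read_state())
for n in("scene","top","wrist"):
    print(n,calibration(n)); cv2.imwrite(f"pics/{n}0.png",camera(n)[:,:,::-1])
E
```

```text
pics
{'clock': 0.0, 'joints': array([ 1.24439050e+00,  3.00445048e-01,  1.52157849e+00,  1.35607076e-05,
        1.32072174e+00, -6.65671150e-02]), 'qd': array([ 0.00018079, -0.00097081, -0.00013334, -0.00048105, -0.00227161,
        0.0003943 ]), 'effort': array([ 1.17201478e-03, -5.31814170e+01, -3.52732337e+01,  7.09321070e-02,
        2.44975177e-02, -7.17519424e-05]), 'eef_pos': array([141.20764394, 531.29705281, 212.9017196 ]), 'eef_rot': array([-1.64875867,  1.56964363, -1.90860074]), 'wrist_force': array([-0.88137359,  0.2253474 , -0.56995142]), 'moment': array([-0.03332252, -0.010339  ,  0.05230139]), 'finger_gap': 93.90324364781485}
scene {'fov_y': 44.34312162539784, 'cx': 305.9267407669246, 'cy': 237.22948183305007, 'position': array([1102.81884614,  830.95218873, 1059.40552159]), 'attitude': array([-2.3222512 ,  0.00557421,  2.545865  ])}
top {'fov_y': 57.80202901069927, 'cx': 321.7910724614519, 'cy': 238.47970374907433, 'position': array([ 445.50854951,  -27.29521188, 1133.50502972]), 'attitude': array([-3.07744272,  0.01203829, -1.56233277])}
wrist {'fov_y': 62.006231309076895, 'cx': 326.4215301341569, 'cy': 232.94129985484844, 'position': array([ 66.47111127, 549.68590894, 384.57223163]), 'attitude': array([2.87532696e+00, 1.00547075e-03, 1.31071368e+00])}
```

View pics/scene0.png

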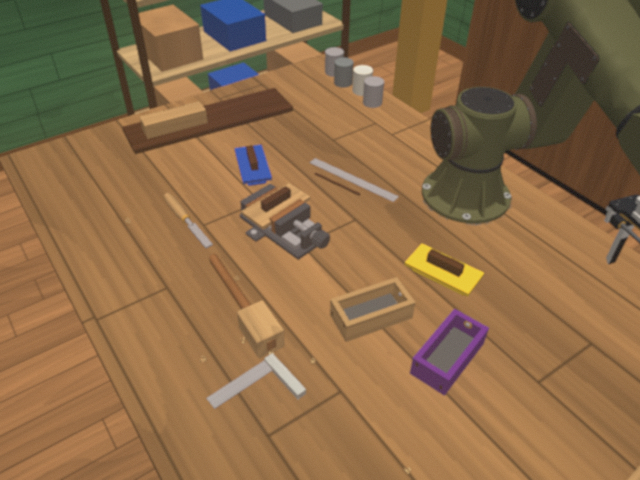

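View pics/top0.png

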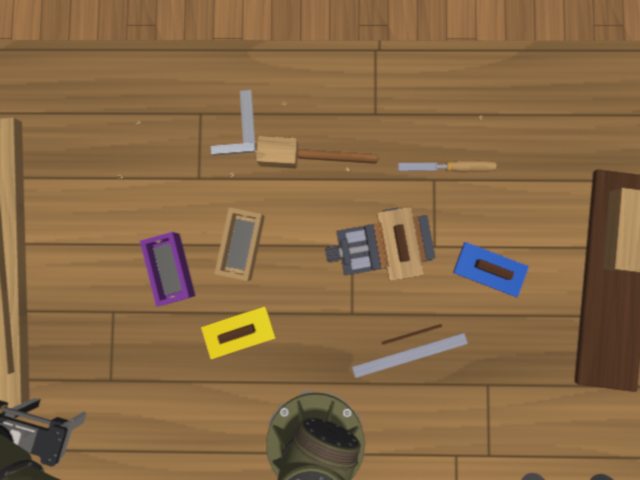

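View pics/wrist0.png

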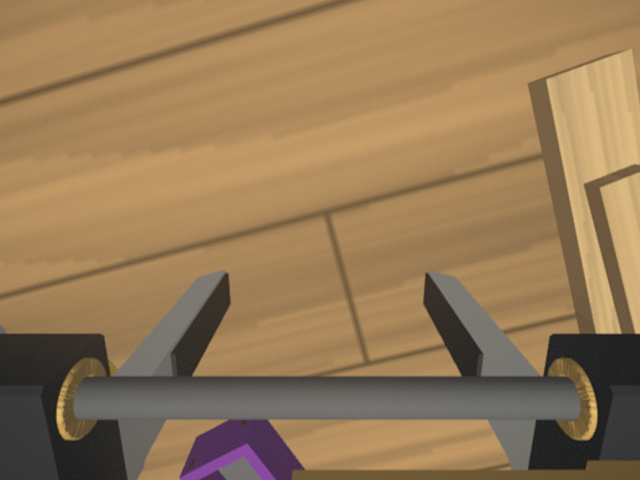

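```bash
cat > h.py <<'E'
import numpy as np, cv2
from scipy.spatial.transform import Rotation as R
from cell import telemetry,camera,calibration
def ray(c,u,v):
    f=240/np.tan(np.radians(c["fov_y"]/2))
    d=R.from_euler('xyz',c["attitude"]).as_matrix()@np.array([(u-c["cx"])/f,(v-c["cy"])/f,1])
    return np.array(c["position"]),d
def onz(c,u,v,z):
    p,d=ray(c,u,v); return p+d*(z-p[2])/d[2]
def proj(c,P):
    f=240/np.tan(np.radians(c["fov_y"]/2))
    q=R.from_euler('xyz',c["attitude"]).as_matrix().T@(np.array(P)-c["position"])
    return np.array([c["cx"]+f*q[0]/q[2],c["cy"]+f*q[1]/q[2]])
def tri(c1,a,c2,b):
    p,d=ray(c1,*a);q,e=ray(c2,*b);d/=np.linalg.norm(d);e/=np.linalg.norm(e)
    s=np.linalg.lstsq(np.c_[d,-e],q-p,rcond=None)[0]
    return (p+d*s[0]+q+e*s[1])/2, np.linalg.norm(p+d*s[0]-q-e*s[1])
E
python3 - <<'E'
from h import *
c=calibration("top"); print(proj(c,[0,0,0]),proj(calibration("scene"),[0,0,0]))
i=cv2.imread("pics/top0.png")
cv2.imwrite("pics/topA.png",cv2.resize(i[190:300,310:450],None,fx=5.5,fy=5.5,interpolation=cv2.INTER_CUBIC))
cv2.imwrite("pics/topB.png",cv2.resize(i[190:300,200:280],None,fx=5.5,fy=5.5,interpolation=cv2.INTER_CUBIC))
i=cv2.imread("pics/scene0.png")
cv2.imwrite("pics/scA.png",cv2.resize(i[170:270,220:350],None,fx=6,fy=6,interpolation=cv2.INTER_CUBIC))
cv2.imwrite("pics/scB.png",cv2.resize(i[260:350,310:430],None,fx=6,fy=6,interpolation=cv2.INTER_CUBIC))
E
```

```text
[314.92561518 442.27825415] [464.90181178 195.15446543]
```

View pics/topA.png

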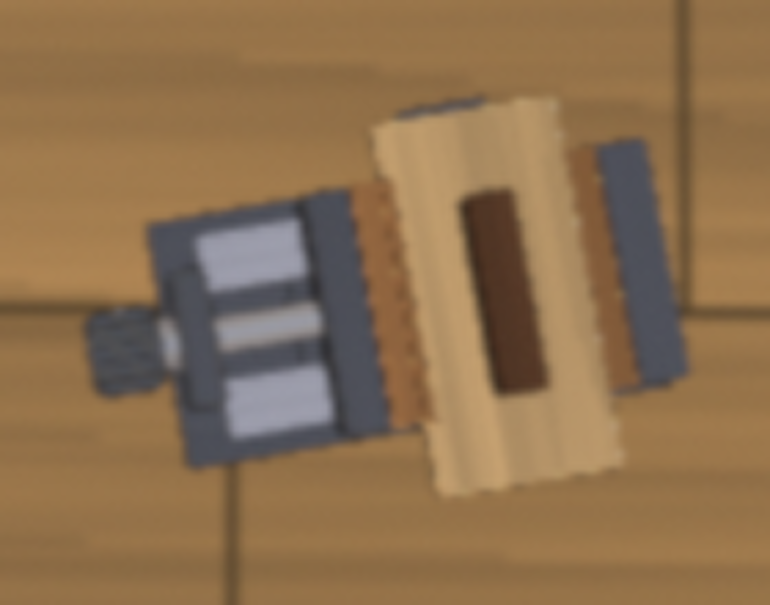

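View pics/topB.png

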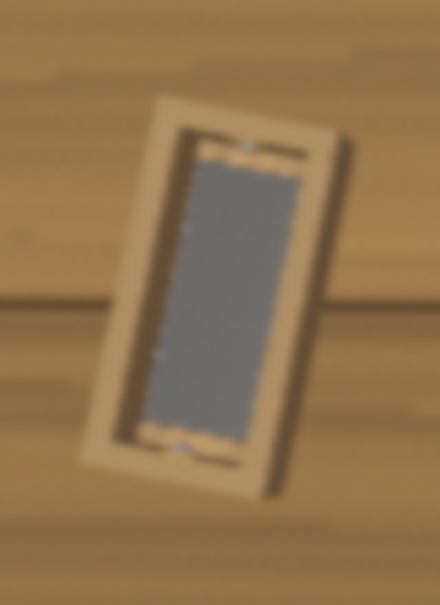

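View pics/scA.png

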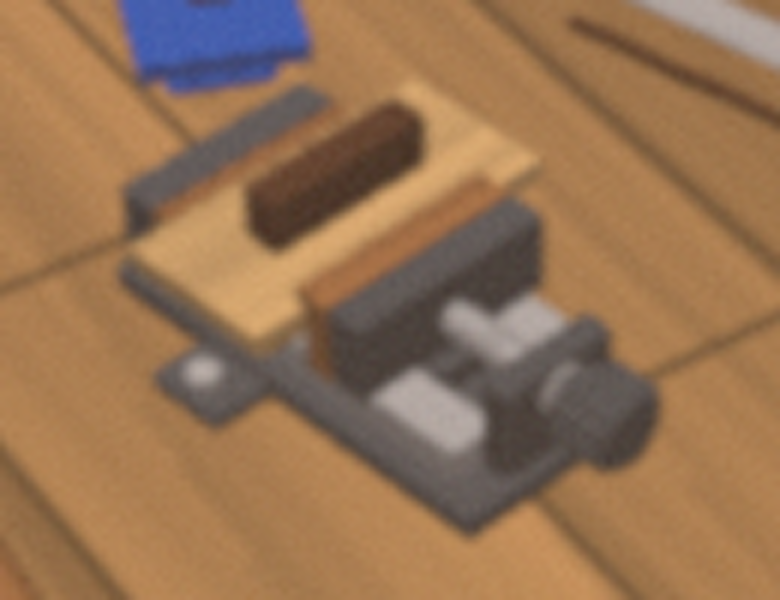

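View pics/scB.png

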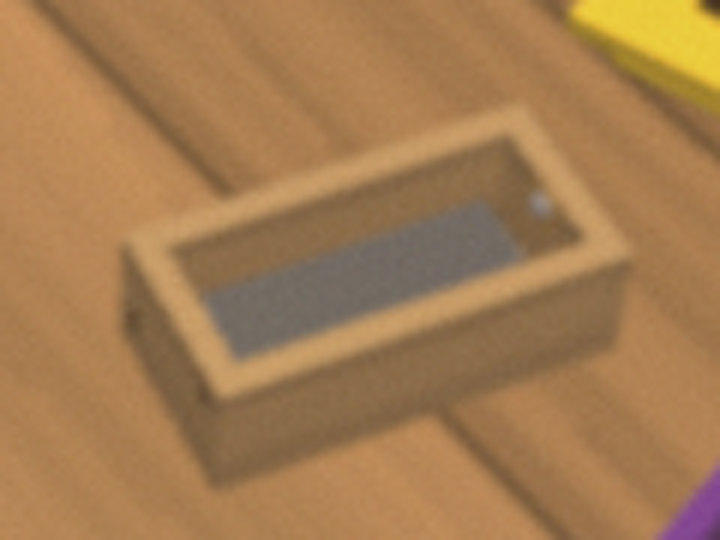

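```bash
cat > m.py <<'E'
from h import *
c=calibration("top");s=calibration("scene")
def rep(n,pts,z,off,k,c):
    P=np.array([onz(c,off[0]+(u+.5)/k-.5,off[1]+(v+.5)/k-.5,z) for u,v in pts])
    e=[np.linalg.norm(P[i]-P[(i+1)%4]) for i in range(4)]
    a=np.degrees(np.arctan2(*(P[2]+P[3]-P[0]-P[1])[[1,0]])) if n!='k' else 0
    print(n,P.mean(0).round(1),np.round(e,1),"long axis deg",round(a%180,1))
T=(310,190)
rep("lid top",[(375,124),(557,97),(623,467),(440,497)],64,T,5.5,c)
rep("pull top",[(465,198),(512,190),(548,388),(498,395)],94,T,5.5,c)
rep("knob top",[(88,315),(158,303),(168,388),(98,398)],48,T,5.5,c)
rep("box top",[(160,95),(340,135),(262,500),(80,460)],56,(200,190),5.5,c)
rep("lid sc",[(128,255),(262,345),(540,160),(408,80)],64,(220,170),6,s)
rep("pull sc",[(250,192),(275,218),(422,122),(398,100)],94,(220,170),6,s)
rep("box sc",[(128,240),(222,398),(630,255),(525,105)],56,(310,260),6,s)
E
python3 m.py
```

```text
lid top [ 503.8 -206.8   64. ] [ 82.6 167.9  82.4 169.1] long axis deg 9.8
pull top [ 503.4 -204.9   94. ] [20.8 87.4 21.9 86.7] long axis deg 9.7
knob top [478.  -41.6  48. ] [32.3 38.8 32.1 37.9] long axis deg 7.2
box top [500.4 194.9  56. ] [ 84.2 168.4  84.3 169. ] long axis deg 168.9
lid sc [ 503.1 -204.9   64. ] [ 84.6 169.6  83.9 170.2] long axis deg 11.9
pull sc [ 503.5 -202.2   94. ] [20.9 89.2 19.1 88.4] long axis deg 12.0
box sc [498.3 195.4  56. ] [ 80.9 168.5  82.1 170.1] long axis deg 169.3
```

```bash
cat >> h.py <<'E'
def down(yaw):  # tool x down, tool y along yaw (deg)
    a=np.radians(yaw); x=np.array([0,0,-1.]); y=np.array([np.cos(a),np.sin(a),0]); return np.c_[x,y,np.cross(x,y)]
def cur():
    s=telemetry.read_state(); return s,np.array(s["eef_pos"]),R.from_euler('xyz',s["eef_rot"]).as_matrix()
def togo(p,yaw=None):
    s,q,M=cur(); t=np.zeros(3)
    if yaw is not None: t=R.from_matrix(M.T@down(yaw)).as_rotvec()/np.pi
    sh=M.T@(np.array(p)-q)/300
    print("row",np.round(t,4),np.round(sh,4))
def show():
    s,q,M=cur(); print(round(s["clock"],2),q.round(1),"ydir",np.degrees(np.arctan2(M[1,1],M[0,1])).round(2),"x",M[:,0].round(3),"F",np.round(s["wrist_force"],1),"gap",round(s["finger_gap"],1),"j",np.round(s["joints"],2))
E
python3 - <<'E'
from h import *
show()
togo([330,210,190],-80); togo([330,210,190],9.5);togo([330,210,190],-170.5)
E
```

```text
0.15 [141.2 531.4 213. ] ydir 75.11 x [-0.    -0.001 -1.   ] F [ 0.7  0.1 -0.3] gap 93.9 j [ 1.24  0.3   1.52 -0.    1.32 -0.07]
row [8.617e-01 4.000e-04 1.000e-04] [ 0.0775 -0.8735  0.8833]
row [3.645e-01 1.000e-04 2.000e-04] [ 0.0775 -0.8735  0.8833]
row [-6.355e-01 -3.000e-04  2.000e-04] [ 0.0775 -0.8735  0.8833]
```

```bash
python3 -m handwheel '[[0.3645,0,0,0.08,-0.87,0.88,1],[0.3645,0,0,0.08,-0.87,0.88,1],[0.3645,0,0,0.08,-0.87,0.88,1],[0.3645,0,0,0.08,-0.87,0.88,1],[0.3645,0,0,0.08,-0.87,0.88,1],[0.3645,0,0,0.08,-0.87,0.88,1],[0.3645,0,0,0.08,-0.87,0.88,1],[0.3645,0,0,0.08,-0.87,0.88,1]]' 20
python3 - <<'E'
from h import *
show(); togo([477,-41,190],9.5)
E
```

```text
clock: 1.15
eef_pos: [329.2, 211.5, 189.2]
eef_rot: [-0.744, 1.57, -2.148]
wrist_force: [0.3, 0.2, 0.1]
finger_gap: 94.1
1.15 [329.2 211.5 189.2] ydir 9.53 x [-0.    -0.001 -1.   ] F [0.3 0.2 0.1] gap 94.1 j [ 0.48 -0.04  1.96 -0.    1.22  0.31]
row [0.0002 0.0002 0.0002] [-0.0022  0.3464  0.9116]
```

```bash
python3 -m handwheel '[[0,0,0,0,0.346,0.912,1],[0,0,0,0,0.346,0.912,1],[0,0,0,0,0.346,0.912,1],[0,0,0,0,0.346,0.912,1],[0,0,0,0,0.346,0.912,1],[0,0,0,0,0.346,0.912,1],[0,0,0,0,0.346,0.912,1]]'
python3 - <<'E'
from h import *
show(); togo([477,-41,37],9.5)
c=calibration("wrist"); im=camera("wrist"); cv2.imwrite("pics/w1.png",im[:,:,::-1]); print(c)
for P in ([477,-41,66],[476,-41,66]): print(proj(c,P))
E
```

```text
clock: 2.02
eef_pos: [476.7, -39.5, 189.2]
eef_rot: [-1.39, 1.57, -2.792]
wrist_force: [-0.0, -0.3, -0.2]
finger_gap: 93.9
2.02 [476.7 -39.5 189.2] ydir 9.69 x [-0.001 -0.    -1.   ] F [-0.  -0.3 -0.2] gap 93.9 j [-0.16  0.16  1.75 -0.    1.23 -0.33]
row [0.001  0.0001 0.0003] [0.5072 0.0006 0.005 ]
{'fov_y': 62.006231309076895, 'cx': 326.4215301341569, 'cy': 232.94129985484844, 'position': array([463.24928959,  34.63343327, 360.73915008]), 'attitude': array([2.87478101e+00, 1.53654738e-03, 1.68782970e-01])}
[328.13020759 228.27190249]
[326.83764039 228.05821697]
```

View pics/w1.png

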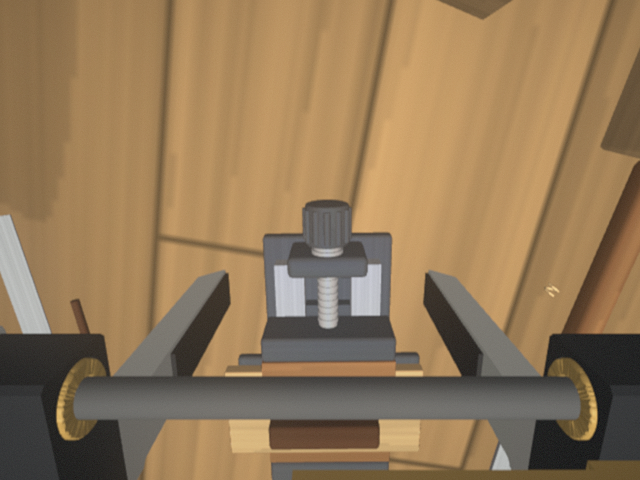

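The wrist view shows the knob at about (327, 226), where I predicted it (328, 228), with the vise axis upright in the picture. The position and yaw are right, so I'm descending.

```bash
python3 -m handwheel '[[0,0,0,0.15,0,0.005,1],[0,0,0,0.3,0,0.005,1],[0,0,0,0.42,0,0.005,1],[0,0,0,0.507,0,0.005,1],[0,0,0,0.507,0,0.005,1],[0,0,0,0.507,0,0.005,0.2],[0,0,0,0.507,0,0.005,0.2],[0,0,0,0.507,0,0.005,0.2],[0,0,0,0.507,0,0.005,0.2],[0,0,0,0.507,0,0.005,0.2]]' 30
python3 - <<'E'
from h import *
show();
E
```

```text
clock: 3.32
eef_pos: [476.8, -41.0, 37.3]
eef_rot: [-1.056, 1.57, -2.457]
wrist_force: [0.0, -0.4, -1.5]
finger_gap: 47.5
3.33 [476.8 -41.   37.3] ydir 9.69 x [-0.001 -0.    -1.   ] F [ 0.  -0.4 -1.5] gap 47.5 j [-0.16  0.38  1.88 -0.    0.88 -0.33]
```

```bash
python3 -m handwheel '[[0,0,0,0,0,0,0],[0,0,0,0,0,0,0],[0,0,0,0,0,0,0],[0,0,0,0,0,0,0],[0,0,0,0,0,0,0]]' 40
python3 - <<'E'
from h import *
show();
E
```

```text
clock: 3.95
eef_pos: [476.9, -41.0, 37.3]
eef_rot: [-0.507, 1.57, -1.908]
wrist_force: [2.9, 0.4, -1.3]
finger_gap: 35.2
3.95 [476.9 -41.   37.3] ydir 9.7 x [-0.    -0.001 -1.   ] F [ 2.9  0.4 -1.3] gap 35.2 j [-0.16  0.38  1.88 -0.    0.88 -0.33]
```

```bash
python3 -m handwheel '[[0,0,0,0,0,-0.02,0],[0,0,0,0,0,-0.04,0],[0,0,0,0,0,-0.06,0],[0,0,0,0,0,-0.08,0],[0,0,0,0,0,-0.1,0],[0,0,0,0,0,-0.12,0],[0,0,0,0,0,-0.135,0],[0,0,0,0,0,-0.14,0],[0,0,0,0,0,-0.14,0],[0,0,0,0,0,-0.14,0]]'
python3 - <<'E'
from h import *
show(); c=camera("top"); cv2.imwrite("pics/t1.png",cv2.resize(c[190:300,290:450,::-1],None,fx=5,fy=5,interpolation=cv2.INTER_CUBIC))
E
```

```text
clock: 5.2
eef_pos: [469.4, 0.4, 37.3]
eef_rot: [-1.465, 1.569, -2.866]
wrist_force: [-5.2, -1.6, 5.8]
finger_gap: 35.1
5.2 [4.694e+02 4.000e-01 3.730e+01] ydir 9.7 x [-0.001 -0.    -1.   ] F [-5.2 -1.6  5.8] gap 35.1 j [-0.08  0.36  1.9  -0.    0.88 -0.25]
```

View pics/t1.png

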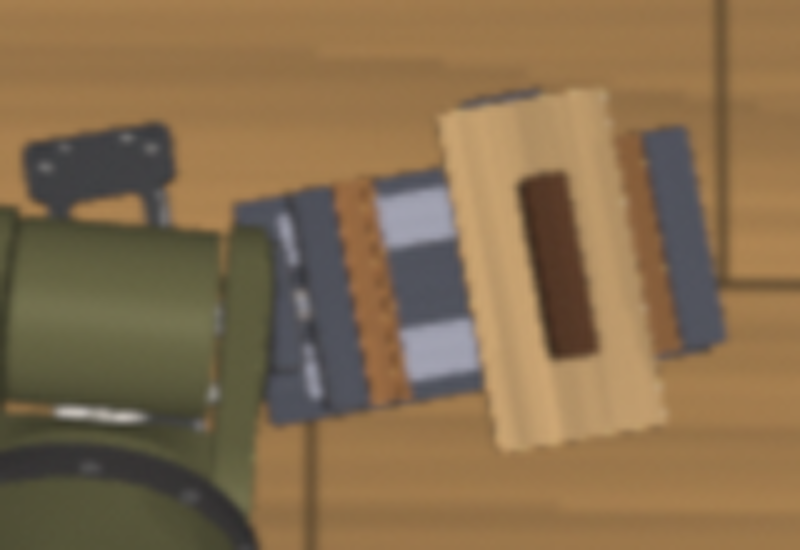

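The jaw's inner cheek is now well clear of the lid at (385, 290) in this picture, and the lid hasn't moved and is fully visible. I'll let go of the knob and rise.

```bash
python3 -m handwheel '[[0,0,0,0,0,0,0.5],[0,0,0,0,0,0,0.7],[0,0,0,0,0,0,1],[0,0,0,0,0,0,1],[0,0,0,0,0,0,1],[0,0,0,-0.15,0,0,1],[0,0,0,-0.3,0,0,1],[0,0,0,-0.45,0,0,1],[0,0,0,-0.5,0,0,1],[0,0,0,-0.5,0,0,1]]'
python3 - <<'E'
from h import *
import importlib
show()
c=calibration("top")
T=(290,190)
for n,pts,z in (("lid",[(440,112),(605,88),(666,425),(500,452)],64),("pull",[(520,178),(567,172),(600,350),(553,358)],94)):
    P=np.array([onz(c,T[0]+(u+.5)/5-.5,T[1]+(v+.5)/5-.5,z) for u,v in pts]); d=P[2]+P[3]-P[0]-P[1]
    print(n,P.mean(0),np.degrees(np.arctan2(d[1],d[0]))%180)
togo([503.5,-204,190],-80.4)
E
```

```text
clock: 6.5
eef_pos: [469.7, 0.5, 187.3]
eef_rot: [-0.994, 1.57, -2.395]
wrist_force: [-0.0, 0.8, -0.1]
finger_gap: 93.9
6.5 [469.7   0.5 187.3] ydir 9.7 x [-0. -0. -1.] F [-0.   0.8 -0.1] gap 93.9 j [-0.08  0.15  1.77 -0.    1.22 -0.25]
lid [ 503.7721291  -206.49350585   64.        ] 9.942502654602436
pull [ 504.13833668 -204.98621468   94.        ] 10.240718109206739
row [5.005e-01 2.000e-04 0.000e+00] [-0.0087 -0.0038  0.6908]
```

```bash
python3 -m handwheel '[[0.5,0,0,0,-0.004,0.694,1],[0.5,0,0,0,-0.004,0.694,1],[0.5,0,0,0,-0.004,0.694,1],[0.5,0,0,0,-0.004,0.694,1],[0.5,0,0,0,-0.004,0.694,1],[0.5,0,0,0,-0.004,0.694,1],[0.5,0,0,0,-0.004,0.694,1],[0.5,0,0,0,-0.004,0.694,1],[0.5,0,0,0,-0.004,0.694,1],[0.5,0,0,0,-0.004,0.694,1],[0.5,0,0,0,-0.004,0.694,1]]'
python3 - <<'E'
from h import *
show()
c=calibration("wrist"); im=camera("wrist"); cv2.imwrite("pics/w2.png",im[:,:,::-1])
u=np.array([np.cos(np.radians(9.6)),np.sin(np.radians(9.6)),0]);o=np.array([503.5,-205,94])
for k in(-45,0,45): print(proj(c,o+k*u))
im=camera("top"); cv2.imwrite("pics/t2.png",im[:,:,::-1])
E
```

```text
clock: 7.88
eef_pos: [503.4, -204.9, 186.4]
eef_rot: [-0.281, 1.569, 3.031]
wrist_force: [0.1, 0.2, 0.4]
finger_gap: 93.7
7.88 [ 503.4 -204.9  186.4] ydir -80.21 x [-0.002  0.    -1.   ] F [0.1 0.2 0.4] gap 93.7 j [-0.45  0.31  1.57 -0.    1.26  0.95]
[324.76682248 297.62301778]
[324.89758721 237.32615143]
[325.04027367 171.53206185]
```

View pics/w2.png

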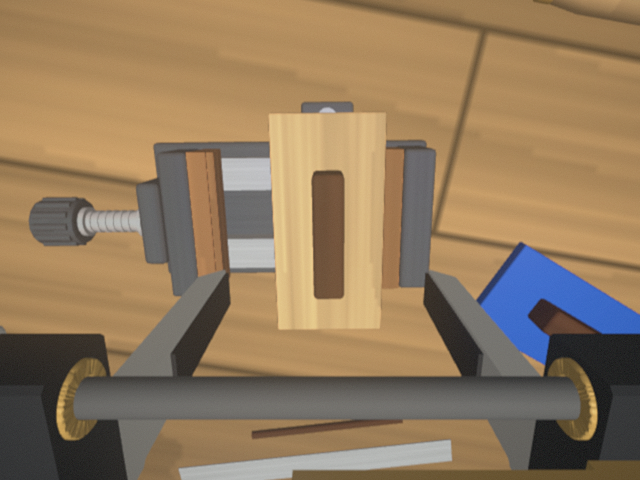

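View pics/t2.png

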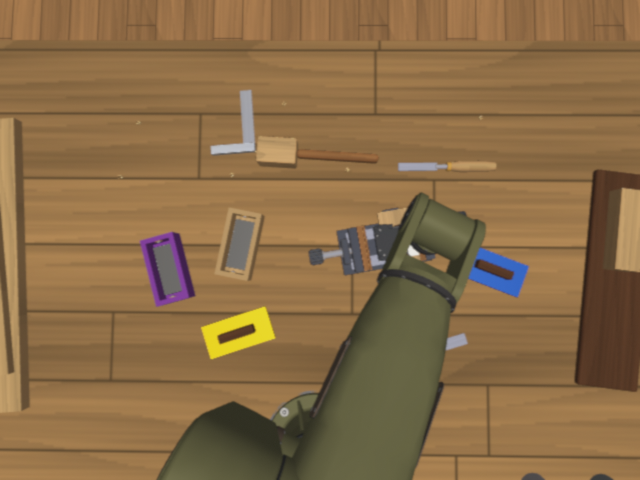

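The pull's top is centred at about (328, 235), against a prediction of (325, 237). That means I need to shift about 1.3 mm along tool y. The yaw agrees, so I'm going down to grasp it.

```bash
python3 -m handwheel '[[0,0,0,0.15,0.004,0,1],[0,0,0,0.28,0.004,0,1],[0,0,0,0.34,0.004,0,1],[0,0,0,0.366,0.004,0,1],[0,0,0,0.366,0.004,0,1],[0,0,0,0.366,0.004,0,0.2],[0,0,0,0.366,0.004,0,0.1],[0,0,0,0.366,0.004,0,0],[0,0,0,0.366,0.004,0,0],[0,0,0,0.366,0.004,0,0],[0,0,0,0.366,0.004,0,0],[0,0,0,0.366,0.004,0,0]]' 45; python3 -m handwheel '[[0,0,0,0,0,0,0],[0,0,0,0,0,0,0],[0,0,0,0,0,0,0],[0,0,0,0,0,0,0]]'
python3 - <<'E'
from h import *
show()
E
```

```text
clock: 9.48
eef_pos: [503.6, -206.1, 77.0]
eef_rot: [-0.1, 1.57, -3.071]
wrist_force: [-0.4, 0.2, 0.4]
finger_gap: 27.4
clock: 9.98
eef_pos: [503.5, -205.9, 77.0]
eef_rot: [-0.394, 1.569, 2.918]
wrist_force: [-0.7, 5.0, 2.3]
finger_gap: 21.3
9.97 [ 503.5 -205.9   77. ] ydir -80.23 x [-0.001  0.    -1.   ] F [-0.7  5.   2.3] gap 21.3 j [-0.46  0.44  1.67 -0.    1.03  0.95]
```

```bash
python3 -m handwheel '[[0,0,0,-0.02,0,0,0],[0,0,0,-0.06,0,0,0],[0,0,0,-0.12,0,0,0],[0,0,0,-0.2,0,0,0],[0,0,0,-0.28,0,0,0],[0,0,0,-0.33,0,0,0],[0,0,0,-0.33,0,0,0],[0,0,0,-0.33,0,0,0]]' 60
python3 - <<'E'
from h import *
show()
c=camera("scene"); cv2.imwrite("pics/s3.png",c[:,:,::-1])
c=camera("wrist"); cv2.imwrite("pics/w3.png",c[:,:,::-1])
E
```

```text
clock: 10.98
eef_pos: [503.4, -205.8, 175.3]
eef_rot: [-0.473, 1.568, 2.839]
wrist_force: [0.2, -0.7, -3.3]
finger_gap: 21.6
10.97 [ 503.4 -205.8  175.3] ydir -80.24 x [-0.002  0.001 -1.   ] F [ 0.2 -0.7 -3.3] gap 21.6 j [-0.46  0.32  1.58 -0.    1.24  0.95]
```

View pics/s3.png

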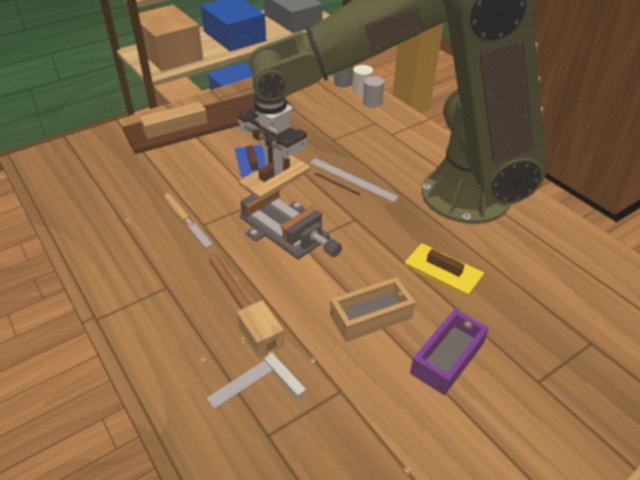

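View pics/w3.png

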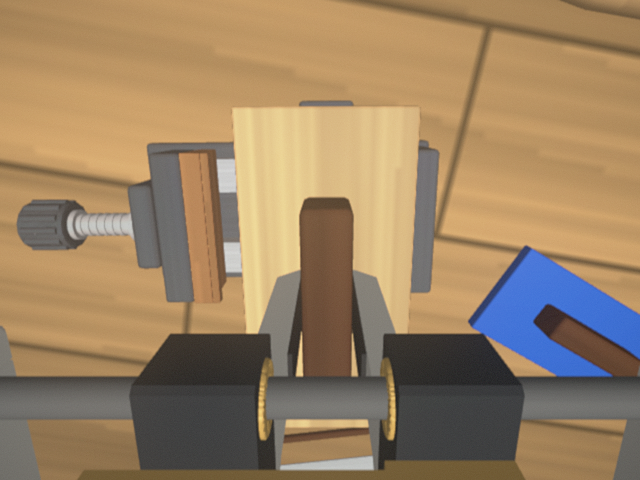

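The lid is held level and clear of the vise. In the wrist view its far plate corners are at (233, 107) and (420, 107), and the far end of the pull's top runs from (305, 198) to (349, 198). From these I'll work out its offset in the hand, and check the box pose with a fresh top view.

Run:
```python
from h import *
s,q,M=cur(); c=calibration("wrist")
for n,u,v,z in (("plL",233,107,162.3),("plR",420,107,162.3),("pullL",305,198,192.3),("pullR",349,198,192.3)):
    P=onz(c,u,v,z); print(n,P.round(1),"tool yz",(M.T@(P-q))[1:].round(1))
im=camera("top"); cv2.imwrite("pics/t3.png",im[:,:,::-1]); cv2.imwrite("pics/t3B.png",cv2.resize(im[200:290,205:275,::-1],None,fx=6.5,fy=6.5,interpolation=cv2.INTER_CUBIC))
# box by mask: stone/wood brightness
```

```text
plL [ 578.1 -152.5  162.3] tool yz [-39.8 -82.7]
plR [ 592.  -233.6  162.3] tool yz [ 42.5 -82.7]
pullL [ 549.1 -190.7  192.3] tool yz [ -7.1 -47.6]
pullR [ 552.  -207.7  192.3] tool yz [ 10.2 -47.6]
```

View pics/t3B.png

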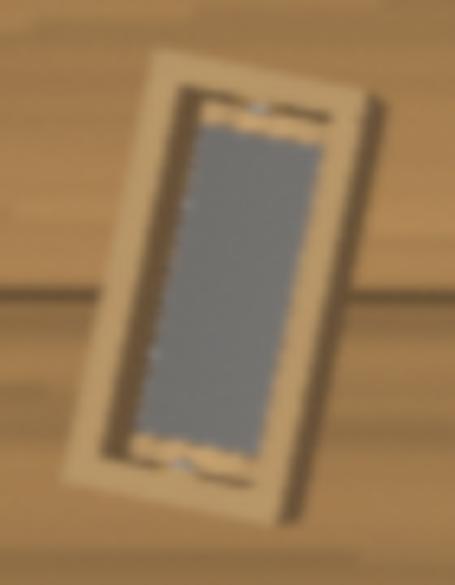

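Run:
```python
from h import *
c=calibration("top");T=(205,200)
for n,pts,z in (("outer",[(155,50),(365,92),(280,525),(65,483)],56),("mouth",[(185,88),(332,118),(255,487),(103,458)],56)):
    P=np.array([onz(c,T[0]+(u+.5)/6.5-.5,T[1]+(v+.5)/6.5-.5,z) for u,v in pts]); d=P[0]+P[1]-P[2]-P[3]
    print(n,P.mean(0).round(1),np.degrees(np.arctan2(d[1],d[0])).round(2),[np.linalg.norm(P[i]-P[(i+1)%4]).round(1) for i in range(4)])
togo([500,85,175],-101)
togo([500,-60,175],-91)
```

```text
outer [500.1 194.9  56. ] -10.27 [np.float64(82.8), np.float64(168.5), np.float64(83.8), np.float64(169.2)]
mouth [499.9 194.   56. ] -10.99 [np.float64(57.9), np.float64(144.0), np.float64(59.3), np.float64(144.9)]
row [0.1153 0.0009 0.0003] [ 0.0017 -0.9571 -0.1532]
row [0.0598 0.0008 0.0004] [ 0.0012 -0.4808 -0.0712]
```

```bash
python3 -m handwheel '[[0.01,0,0,0,-0.05,-0.01,0],[0.03,0,0,0,-0.17,-0.03,0],[0.05,0,0,0,-0.35,-0.06,0],[0.07,0,0,0,-0.53,-0.09,0],[0.09,0,0,0,-0.71,-0.12,0],[0.11,0,0,0,-0.88,-0.14,0],[0.115,0,0,0,-0.957,-0.153,0],[0.115,0,0,0,-0.957,-0.153,0],[0.115,0,0,0,-0.957,-0.153,0]]'
python3 - <<'E'
from h import *
show(); s,q,M=cur()
c=calibration("wrist"); im=camera("wrist"); cv2.imwrite("pics/w4.png",im[:,:,::-1]); print(c)
a=np.radians(-11);u=np.array([np.cos(a),np.sin(a),0]);v=np.array([-np.sin(a),np.cos(a),0]);o=np.array([500,194.9,56])
for i,j in((85,42),(85,-42),(-85,42),(-85,-42)): print(proj(c,o+i*u+j*v).round(1))
E
```

```text
clock: 12.25
eef_pos: [499.9, 84.4, 175.2]
eef_rot: [-0.021, 1.567, 2.93]
wrist_force: [0.1, -0.2, -2.9]
finger_gap: 21.7
12.25 [499.9  84.4 175.2] ydir -100.93 x [-0.003  0.001 -1.   ] F [ 0.1 -0.2 -2.9] gap 21.7 j [0.09 0.24 1.69 0.   1.22 1.86]
{'fov_y': 62.006231309076895, 'cx': 326.4215301341569, 'cy': 232.94129985484844, 'position': array([574.99243935,  68.19562383, 346.56936582]), 'attitude': array([ 2.87097584e+00,  1.10847771e-04, -1.76186298e+00])}
[112.1 140.6]
[230.5 140.8]
[141.6 352.4]
[243.6 352.4]
```

View pics/w4.png

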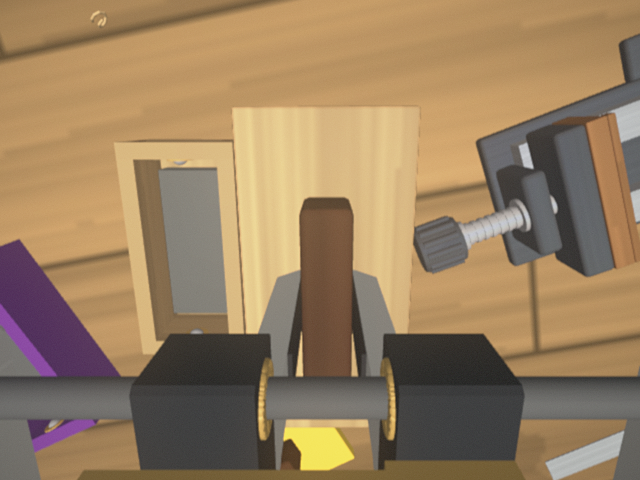

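Run:
```python
from h import *
s,q,M=cur(); c=calibration("wrist")
im=cv2.imread("pics/w4.png"); cv2.imwrite("pics/w4A.png",cv2.resize(im[90:230,100:260],None,fx=4,fy=4)); cv2.imwrite("pics/w4B.png",cv2.resize(im[90:230,225:430],None,fx=3.9,fy=3.9))
for n,u,v,z in (("plL",233,107,162.3),("plR",420,107,162.3),("pulltop",300,211,192.3),("pulltopR",352,211,192.3),("pullbotL",305,198,162.3),("pullbotR",349,198,162.3)):
    P=onz(c,u,v,z); print(n,"tool yz",(M.T@(P-q))[1:].round(1))
```

```text
plL tool yz [-39.5 -83.3]
plR tool yz [ 42.8 -83.3]
pulltop tool yz [ -8.8 -42.9]
pulltopR tool yz [ 11.7 -42.9]
pullbotL tool yz [ -8.4 -42.7]
pullbotR tool yz [ 12.2 -42.7]
```

View pics/w4A.png

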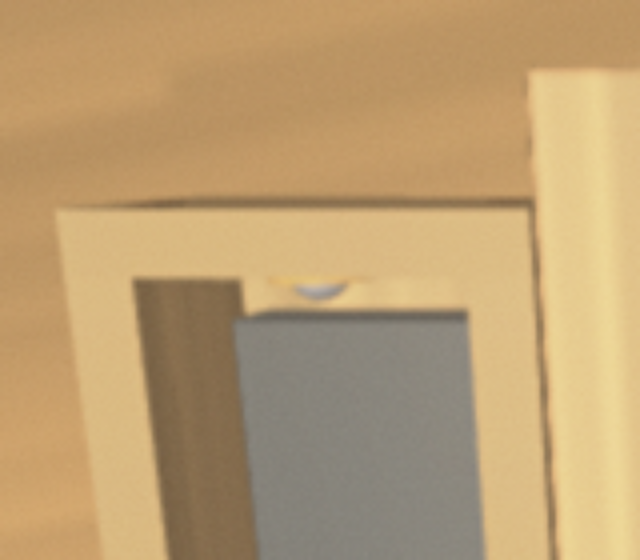

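View pics/w4B.png

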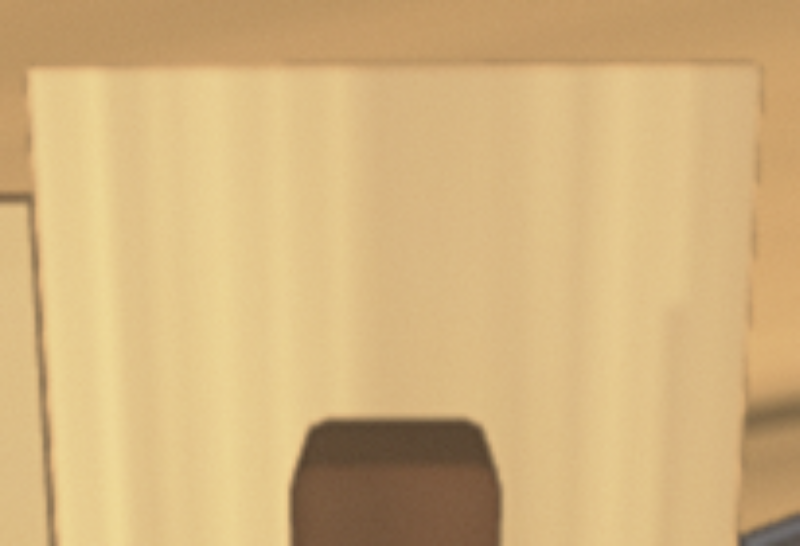

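Run:
```python
from h import *
s,q,M=cur(); c=calibration("wrist")
g=lambda u,v,z:(M.T@(onz(c,u,v,z)-q))[1:]
A=g(100+57/4,90+208/4,56);B=g(100+530/4,90+206.5/4,56)
print("box",A,B,np.linalg.norm(A-B),np.degrees(np.arctan2(*(B-A)[::-1])))
m1=g(100+133/4,90+279/4,56);m2=g(100+468/4,90+278/4,56);print("mouth",m1,m2,(m1+m2)/2)
L=g(225+29/3.9,90+68/3.9,162.3);Rr=g(225+762/3.9,90+62/3.9,162.3)
print("lid",L,Rr,np.linalg.norm(L-Rr),np.degrees(np.arctan2(*(Rr-L)[::-1])))
# near-left outer corner of the box
print("near-left",g(143.5,354,56))
# predicted box centre (500,194.6) in tool
print("pred", (M.T@(np.array([500,194.6,56])-q))[1:])
```

```text
box [-149.13566491  -63.63601491] [-65.10595638 -63.87216507] 84.03004035441428 -0.16101890522100776
mouth [-137.24938759  -51.17946763] [-77.03648242 -51.34029132] [-107.14293501  -51.25987947]
lid [-39.80413949 -83.0970102 ] [ 42.9702998  -83.71873146] 82.77677413646651 -0.4303422035952972
near-left [-149.28909856  107.00283899]
pred [-108.44591502   20.60198531]
```

```bash
python3 -m handwheel '[[0.001,0,0,0,-0.1,0.02,0],[0.001,0,0,0,-0.25,0.05,0],[0.001,0,0,0,-0.35,0.066,0],[0.001,0,0,0,-0.3627,0.0667,0],[0.001,0,0,0.1,-0.3627,0.0667,0],[0.001,0,0,0.18,-0.3627,0.0667,0],[0.001,0,0,0.21,-0.3627,0.0667,0],[0.001,0,0,0.21,-0.3627,0.0667,0],[0.001,0,0,0.21,-0.3627,0.0667,0]]'
python3 - <<'E'
from h import *
show()
for n in ("wrist","scene","top"):
    c=camera(n); c=c[:,:,::-1]
    if n=="scene": c=cv2.resize(c[210:350,300:440],None,fx=4,fy=4)
    if n=="top": c=cv2.resize(c[190:300,190:330],None,fx=5,fy=5)
    cv2.imwrite(f"pics/{n}5.png",c)
E
```

```text
clock: 13.42
eef_pos: [501.4, 194.6, 113.4]
eef_rot: [-0.433, 1.569, 2.513]
wrist_force: [-0.1, 0.3, -3.4]
finger_gap: 21.4
13.43 [501.4 194.6 113.4] ydir -101.17 x [-0.002  0.001 -1.   ] F [-0.1  0.3 -3.4] gap 21.4 j [0.3  0.38 1.66 0.   1.1  2.07]
```

View pics/scene5.png

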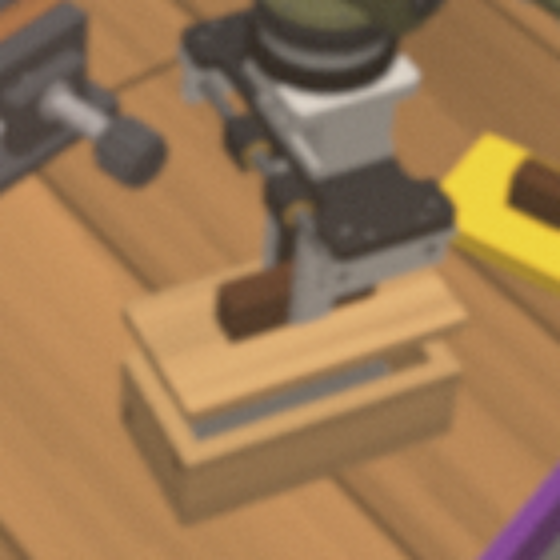

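View pics/wrist5.png

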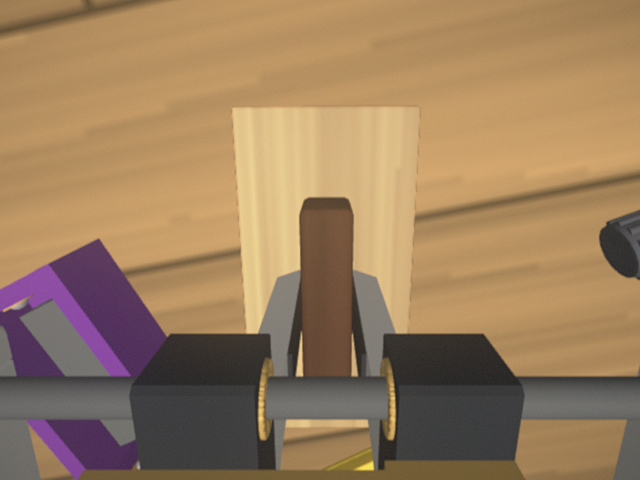

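Run:
```python
from h import *
c=calibration("scene"); z=113.4-25
g=lambda u,v,z: onz(c,300+(u+.5)/4-.5,210+(v+.5)/4-.5,z)[:2].round(1)
for a,b in (((125,310),(122,363)),((194,410),(185,462)),((467,313),(463,350))): print(g(*a,z+12),g(*b,56))
im=cv2.imread("pics/scene5.png"); cv2.imwrite("pics/scene5b.png",cv2.resize(im[260:540,100:480],None,fx=2,fy=2))
```

```text
[576.  141.5] [576.3 140.9]
[587.5 219. ] [589.4 216.7]
[423.5 248.6] [412.7 241.3]
```

View pics/scene5b.png

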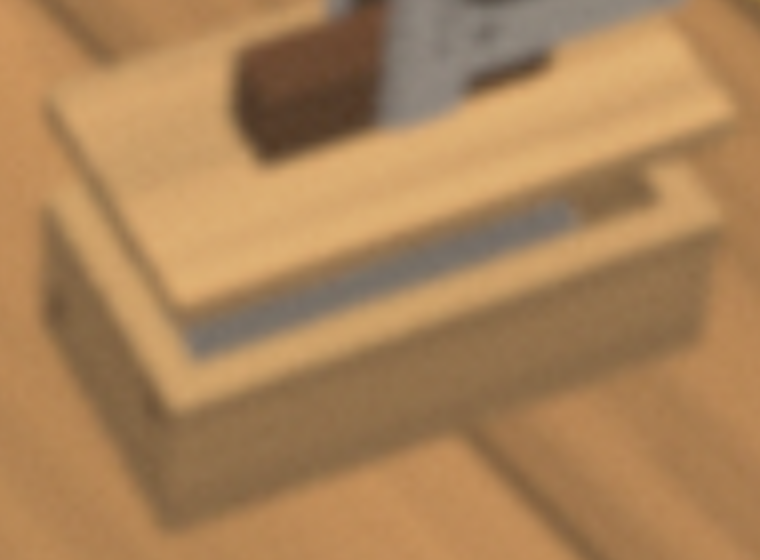

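```bash
python3 -m handwheel '[[0,0,0,0.01,0,0,0],[0,0,0,0.02,0,0,0],[0,0,0,0.03,0,0,0],[0,0,0,0.035,0,0,0],[0,0,0,0.035,0,0,0]]'; python3 -m handwheel '[[0,0,0,0.01,0,0,0],[0,0,0,0.015,0,0,0],[0,0,0,0.015,0,0,0]]'
python3 - <<'E'
from h import *
show()
E
```

```text
clock: 14.2
eef_pos: [501.1, 194.8, 102.5]
eef_rot: [-0.248, 1.568, 2.699]
wrist_force: [0.0, -0.4, -2.7]
finger_gap: 21.5
clock: 14.58
eef_pos: [501.0, 194.8, 97.8]
eef_rot: [-0.174, 1.568, 2.773]
wrist_force: [-1.1, -0.6, -3.5]
finger_gap: 22.0
14.57 [501.  194.8  97.8] ydir -101.15 x [-0.002  0.001 -1.   ] F [-1.1 -0.6 -3.5] gap 22.0 j [0.3  0.4  1.68 0.   1.07 2.07]
```

```bash
for i in 1 2; do python3 -m handwheel '[[0,0,0,0.005,0,0,0],[0,0,0,0.01,0,0,0],[0,0,0,0.01,0,0,0]]' | grep -v rot; done
python3 - <<'E'
from h import *
show()
E
```

```text
clock: 14.95
eef_pos: [500.8, 194.9, 94.8]
wrist_force: [-3.0, 1.1, 0.4]
finger_gap: 21.9
clock: 15.32
eef_pos: [501.3, 195.3, 93.1]
wrist_force: [-5.2, 1.9, 9.3]
finger_gap: 21.6
15.32 [501.3 195.3  93.1] ydir -101.14 x [-0.001  0.002 -1.   ] F [-5.2  1.9  9.3] gap 21.6 j [0.3  0.4  1.68 0.   1.06 2.07]
```

```bash
python3 -m handwheel '[[0,0,0,0.005,0,0.003,0],[0,0,0,0.01,0,0.003,0],[0,0,0,0.013,0,0.003,0],[0,0,0,0.013,0,0.003,0]]' | grep -v rot
python3 - <<'E'
from h import *
show()
E
```

```text
clock: 15.82
eef_pos: [501.2, 195.9, 90.5]
wrist_force: [-2.5, 3.0, 8.6]
finger_gap: 21.5
15.82 [501.2 195.9  90.5] ydir -101.14 x [ 0.002  0.003 -1.   ] F [-2.5  3.   8.6] gap 21.5 j [0.3  0.41 1.68 0.   1.05 2.07]
```

```bash
for i in 1 2; do python3 -m handwheel '[[0,0,0,0.005,0,0,0],[0,0,0,0.01,0,0,0],[0,0,0,0.012,0,0,0],[0,0,0,0.012,0,0,0]]' | grep -v rot; done
python3 - <<'E'
from h import *
show()
E
```

```text
clock: 16.32
eef_pos: [501.2, 196.3, 87.0]
wrist_force: [-1.2, 3.8, 0.2]
finger_gap: 21.3
clock: 16.82
eef_pos: [500.9, 196.0, 82.7]
wrist_force: [-0.8, 0.6, -9.6]
finger_gap: 21.3
16.82 [500.9 196.   82.7] ydir -101.15 x [ 0.001  0.003 -1.   ] F [-0.8  0.6 -9.6] gap 21.3 j [0.3  0.42 1.69 0.   1.03 2.07]
```

```bash
python3 -m handwheel '[[0,0,0,0.004,0,0,0],[0,0,0,0.007,0,0,0],[0,0,0,0.007,0,0,0],[0,0,0,0.007,0,0,0]]' | grep -v rot;python3 - <<'E'
from h import *
show()
c=camera("scene")[:,:,::-1]; cv2.imwrite("pics/s6.png",cv2.resize(c[210:350,300:440],None,fx=4,fy=4)); show()
E
```

```text
clock: 17.32
eef_pos: [501.0, 196.0, 81.0]
wrist_force: [-3.8, -1.4, 0.6]
finger_gap: 21.3
17.32 [501. 196.  81.] ydir -101.14 x [ 0.001  0.003 -1.   ] F [-3.8 -1.4  0.6] gap 21.3 j [0.3  0.42 1.69 0.   1.03 2.07]
17.38 [501. 196.  81.] ydir -101.14 x [ 0.001  0.003 -1.   ] F [-3.6 -0.5  1.7] gap 21.5 j [0.3  0.42 1.69 0.   1.03 2.07]
```

View pics/s6.png

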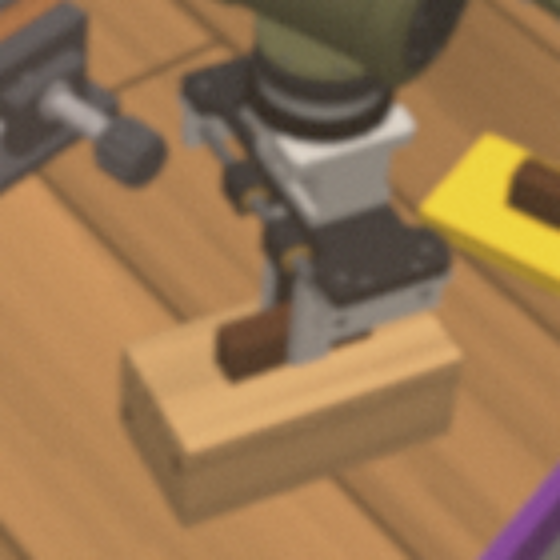

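The lid is flush: no gap shows at the rim, and the TCP is at z = 81.0 as predicted for fully home. Next I'll build up the push.

```bash
python3 -m handwheel '[[0,0,0,0.003,0,0,0],[0,0,0,0.006,0,0,0],[0,0,0,0.006,0,0,0],[0,0,0,0.006,0,0,0]]' | grep -v rot;python3 - <<'E'
from h import *
show()
E
```

```text
clock: 17.88
eef_pos: [501.1, 196.0, 81.0]
wrist_force: [-12.8, -5.0, 19.9]
finger_gap: 21.5
17.88 [501.1 196.   81. ] ydir -101.14 x [ 0.002  0.003 -1.   ] F [-12.8  -5.   19.9] gap 21.5 j [0.3  0.42 1.69 0.   1.03 2.07]
```

```bash
python3 -m handwheel '[[0,0,0,0.0045,0,0.002,0],[0,0,0,0.0045,0,0.002,0],[0,0,0,0.0045,0,0.002,0],[0,0,0,0.0045,0,0.002,0]]' | grep -v rot;python3 - <<'E'
from h import *
show()
E
```

```text
clock: 18.38
eef_pos: [501.1, 196.1, 81.0]
wrist_force: [-6.0, -3.2, 12.3]
finger_gap: 21.5
18.38 [501.1 196.1  81. ] ydir -101.14 x [ 0.003  0.003 -1.   ] F [-6.  -3.2 12.3] gap 21.5 j [0.3  0.42 1.69 0.   1.03 2.07]
```

```bash
python3 -m handwheel '[[0,0,0,0.0055,0,0.0035,0],[0,0,0,0.0055,0,0.0035,0],[0,0,0,0.0055,0,0.0035,0],[0,0,0,0.0055,0,0.0035,0],[0,0,0,0.0055,0,0.0035,0],[0,0,0,0.0055,0,0.0035,0]]' | grep -v rot;python3 - <<'E'
from h import *
for i in range(6): camera("top"); show()
E
```

```text
clock: 19.12
eef_pos: [501.0, 196.1, 81.0]
wrist_force: [-3.4, -4.3, 13.8]
finger_gap: 21.4
19.18 [501.  196.1  81. ] ydir -101.14 x [ 0.006  0.003 -1.   ] F [-2.7 -5.  13.7] gap 21.5 j [0.3  0.42 1.69 0.   1.02 2.07]
19.23 [501.  196.1  81. ] ydir -101.14 x [ 0.006  0.003 -1.   ] F [-3.1 -4.5 12.5] gap 21.5 j [0.3  0.42 1.69 0.   1.02 2.07]
19.27 [501.  196.1  81. ] ydir -101.14 x [ 0.006  0.003 -1.   ] F [-3.4 -5.4 13. ] gap 21.4 j [0.3  0.42 1.69 0.   1.02 2.07]
19.32 [501.  196.1  81. ] ydir -101.14 x [ 0.006  0.003 -1.   ] F [-3.6 -5.2 13.2] gap 21.6 j [0.3  0.42 1.69 0.   1.02 2.07]
19.38 [501.  196.1  81. ] ydir -101.14 x [ 0.006  0.003 -1.   ] F [-3.2 -5.2 13.2] gap 21.6 j [0.3  0.42 1.69 0.   1.02 2.07]
19.43 [501.  196.1  81. ] ydir -101.14 x [ 0.006  0.003 -1.   ] F [-3.1 -5.  13.6] gap 21.7 j [0.3  0.42 1.69 0.   1.02 2.07]
```

```bash
python3 -m handwheel '[[0,-0.001,0,0.0058,0,0.0025,0],[0,-0.001,0,0.0058,0,0.0025,0],[0,-0.001,0,0.0058,0,0.0025,0],[0,-0.001,0,0.0058,0,0.0025,0],[0,-0.001,0,0.0058,0,0.0025,0],[0,-0.001,0,0.0058,0,0.0025,0]]' | grep -v rot;python3 - <<'E'
from h import *
for i in range(4): im=camera("scene"); show()
cv2.imwrite("pics/s7.png",cv2.resize(im[210:350,300:440,::-1],None,fx=4,fy=4));cv2.imwrite("pics/s7f.png",im[:,:,::-1])
E
```

```text
clock: 20.18
eef_pos: [501.1, 196.1, 81.0]
wrist_force: [-6.9, -4.7, 15.2]
finger_gap: 21.7
20.23 [501.  196.1  81. ] ydir -101.13 x [ 0.005  0.004 -1.   ] F [-6.  -4.8 15.3] gap 21.9 j [0.3  0.42 1.69 0.   1.02 2.07]
20.27 [501. 196.  81.] ydir -101.13 x [ 0.005  0.004 -1.   ] F [-6.7 -5.1 15.8] gap 21.7 j [0.3  0.42 1.69 0.   1.02 2.07]
20.32 [501.  196.1  81. ] ydir -101.14 x [ 0.005  0.004 -1.   ] F [-6.3 -4.3 15.7] gap 21.2 j [0.3  0.42 1.69 0.   1.02 2.07]
20.38 [501.  196.1  81. ] ydir -101.14 x [ 0.005  0.004 -1.   ] F [-6.9 -5.2 16.8] gap 21.9 j [0.3  0.42 1.69 0.   1.02 2.07]
```

View pics/s7.png

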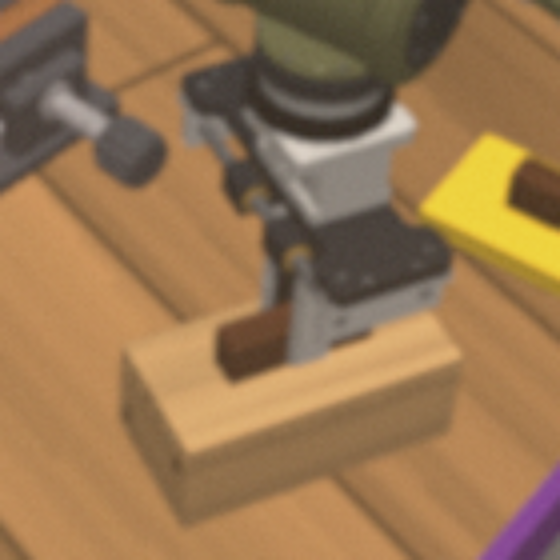

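View pics/s7f.png

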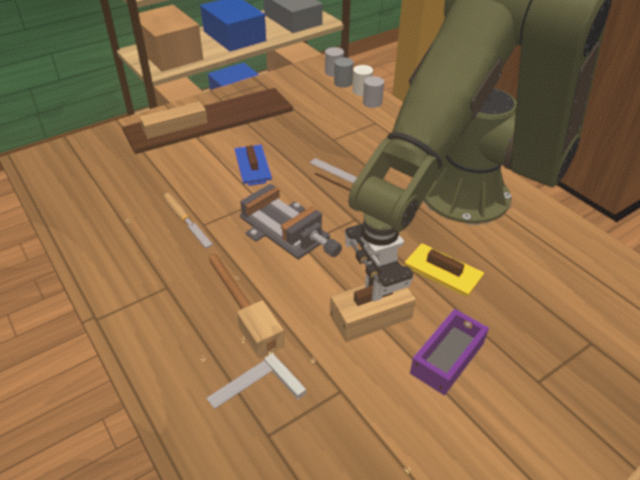

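The lid is flush all round, the push holds at 15–16 N, the jaw is still open, and the mallet, try square and chisel are where they were. Handing in.

```bash
python3 -c "
from cell import order
print(order.sign_off())"
```

```text
the job is handed in; nothing more can be done
None
```

The lid is on the box, snapped home and flush, and I handed the job in at about 20.4 s with the arm still pressing it down. I drew the vise jaw back about 42 mm by its knob before lifting the lid straight out. As it went onto the box it met the balls at about the expected height. It then snapped through.

**Last checks:**
- **Fit:** the lid looks flush on the rim in the scene view. The tool height was 81.0 mm, as predicted for fully home.
- **Push:** 15.2–16.8 N downward over the last readings, slightly above the 15 N asked. There is also about 8 N of sideways force (x about -6.5, y about -5) that I reduced but did not remove.
- **Tilt:** the tool leans about 0.4°, with no gap visible at the rim.
- **Other items:** the jaw stayed open. The mallet, try square, chisel and the look-alikes look unmoved.

**Disagreement:** the top, scene and wrist cameras differed by 1–2 mm on the lid and box positions. I used a compromise between them, and the plug entered the box without catching.

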